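# Amber jars in order of height on the console shelf

### The arm

A 6-joint arm with a two-finger parallel gripper is mounted at the origin on the work surface. World frame = base frame: x ahead of the robot, y to its left, z up, the work surface at z = 0. Lengths are in m, angles in degrees, forces in N, time in s.
With the tool pointing down it reaches from about 0.35 to 0.95 m from the base axis. Payload 17.4 kg.
Tool frame: the origin (TCP) lies at the very end of the fingers, on their centre line; the grasp point (between the pads) lies 19 mm behind it; z points along the fingers, y is the direction in which the jaws open and shut (so a half turn about z gives the same grasp; the last joint's range is limited). The gripper opens to 93 mm and grips with 3 to 60 N. Pads are 15 mm wide; open, the fingers measure 128 mm over their backs; the gripper's body (75 mm by 188 mm) begins 65 mm behind the grasp point.
Start: joints at [72.834, 6.646, 82.598, -0, 90.757, -2.166], TCP at [0.175, 0.652, 0.219] pointing down, gripper open.
Joint ranges: [-162.19, 162.19], [-47.58, 125.68], [4.15, 143.07], [-65.23, 245.23], [0.69, 171.88], [-170.13, 170.13]. Speed limits (degrees/s): [108.29, 108.29, 127.2, 180, 180, 180].

### API

Orientations are given as a 3x3 rotation matrix whose columns are the frame's x, y, z axes.
In Python, from cell import get_state, capture, sign_off gives the robot as it stands. The module is installed in compiled form; this text tells all that it offers.
- The arm moves only by the tool send_rows, never from a script. Its argument "targets" is text: rows parted by semicolons, each of 7 numbers parted by spaces: the shift along the world's x, y, z scaled (see below), then the turn, a rotation vector about the world's x, y, z scaled (see below), then the gripper's target within -1 to 1 (fully open at 1, half-way at 0, shut at -1). In form: x y z wx wy wz fingers; .... A call has 1 to 12 rows; each row shifts and turns the commanded pose from where the row before left it; what a row does not reach is not made up. The controller multiplies each number of a shift by 7.5 cm and each number of a turn by 30 degrees. A row lasts 1/10 s, in which the tool goes at most 50 mm and 8.59 degrees, less where a joint would pass 70% of its speed; a pose out of reach is approached as far as the arm can. A call with a number of a shift or a turn outside -1 to 1 is refused whole. A call with a gripper value outside its range is refused whole. The fingers move at their own pace and stop on an object; "force" is the grip in N (left out, the last holds). Time passes only in rows, so rows that do not move let the fingers close. It gives the time, the measured TCP pose, the force and the opening at its end, in the units of the state.
- get_state(): the state, without advancing time (a new reading comes with each control period).
- capture(name): name is "scene" or "top" or "wrist"; returns a dict with "image" (384x512x3 uint8, blue, green, red), "camera_matrix" (3x3 intrinsics, pixels), "rvec" (rotation vector, rad) and "tvec" (3), from world to camera coordinates, as OpenCV has them; the wrist camera has in their place "mount" (4x4, takes a point from camera to tool coordinates, whose origin is the TCP and whose axes are the flange's). Camera axes: x right, y down, z forward; pixel columns grow to the right and rows downward; lengths in m; the calibration is good to about 2 mm. The wrist camera is an equidistant fisheye: a pixel r from the principal point sees the ray r / f radians off the axis. A picture is of the moment at which its call begins: read the wrist's pose just before it. There is no depth.
- sign_off(): hands the job in, once; it reports no verdict.
The state is a dict: "t": time; "qpos": joint angles; "qvel": joint speeds; "tau": joint torques, N m; "tool_pos": TCP position; "eef_rot": TCP orientation; "wrist_force": force on the tool from outside, world axes, zero at the start; "wrist_torque": the same for the moment, N m; "finger_gap": opening from 0.0 (shut) to 1.0 (fully open).
Only numpy, scipy, OpenCV 4.12 (cv2) and the standard library are available. Lean on these libraries where they do the work, as an engineer would, in place of code of your own. Each camera call takes 0.05 s, during which the arm holds its last target. There are 200 camera calls.

### The job

Line up the four amber glass jars on the marble board in order of height, one centred on each coaster, with the tallest at the end beside the turquoise candle holder and the shortest at the end beside the white balloon weight. Keep the jars upright and set them down rather than drop them, then let go; leave the candle holder and the balloon weight where they stand.

Things in the scene. Friction and masses are not known exactly. Their poses are not given: they have to be found in the camera images.
- jar_108: The tallest of four closed amber glass jars: an upright plain cylinder 64 mm across and 108 mm high, lid included (black screw lid, the top 18 mm, as wide as the glass), about 300 g. Loose, standing on the shelf (z = 0) in front of the marble board. Origin: centre of its underside; z up along its axis; its yaw means nothing.
- jar_90: The second tallest of four closed amber glass jars: an upright plain cylinder 56 mm across and 90 mm high, lid included (black screw lid, the top 16 mm, as wide as the glass), about 210 g. Loose, standing on the shelf (z = 0) in front of the marble board. Origin: centre of its underside; z up along its axis; its yaw means nothing.
- jar_72: The third tallest of four closed amber glass jars: an upright plain cylinder 48 mm across and 72 mm high, lid included (black screw lid, the top 15 mm, as wide as the glass), about 140 g. Loose, standing on the shelf (z = 0) in front of the marble board. Origin: centre of its underside; z up along its axis; its yaw means nothing.
- jar_54: The shortest of four closed amber glass jars: an upright plain cylinder 40 mm across and 54 mm high, lid included (black screw lid, the top 14 mm, as wide as the glass), about 90 g. Loose, standing on the shelf (z = 0) in front of the marble board. Origin: centre of its underside; z up along its axis; its yaw means nothing.
- coaster_cork: Round light cork coaster, 84 mm across and 4 mm thick, fixed on an 8 mm thick white marble board (130 by 370 mm, fixed on the shelf), so its top is 12 mm above the shelf. One of four that form a row along the board, centres about 90 mm apart (give or take 6 mm), in any order of colour. Origin: centre of its underside.
- coaster_slate: Round dark grey slate coaster, 84 mm across and 4 mm thick, fixed on an 8 mm thick white marble board (130 by 370 mm, fixed on the shelf), so its top is 12 mm above the shelf. One of four that form a row along the board, centres about 90 mm apart (give or take 6 mm), in any order of colour. Origin: centre of its underside.
- coaster_terracotta: Round orange-red terracotta coaster, 84 mm across and 4 mm thick, fixed on an 8 mm thick white marble board (130 by 370 mm, fixed on the shelf), so its top is 12 mm above the shelf. One of four that form a row along the board, centres about 90 mm apart (give or take 6 mm), in any order of colour. Origin: centre of its underside.
- coaster_walnut: Round dark brown walnut coaster, 84 mm across and 4 mm thick, fixed on an 8 mm thick white marble board (130 by 370 mm, fixed on the shelf), so its top is 12 mm above the shelf. One of four that form a row along the board, centres about 90 mm apart (give or take 6 mm), in any order of colour. Origin: centre of its underside.
- holder: Turquoise ceramic candle holder with a cream candle, 70 mm across and 70 mm high, standing on the shelf at one end of the row of coasters (either end), its centre about 100 mm from that of the end coaster. Loose, 450 g. Not to be moved. Origin: centre of its underside.
- weight: White plastic balloon weight, a cone 68 mm across with a loop on top, 61 mm high, standing on the shelf at the other end of the row, about 100 mm from the end coaster. Loose, 170 g. Not to be moved. Origin: centre of its underside. (Beyond the row, at least 40 mm behind the marble board, stands a fixed clear rack of balloon sticks, 82 mm high at most; nothing else is near.)

How it is judged:
By the outcome, as a careful person would: the job done as asked, in the order asked, and still so for the second after the job is handed in, with the robot touching nothing.
It also fails if it takes over 112 s, if anything falls off the work surface, if the arm or the gripper's body presses on something with over 40 N, if the wrist force passes 120 N, or if a joint passes its speed limit or range.

## Working session

There is one attempt and no reset: what is moved stays moved. The work goes in short steps, Python scripts to look and compute and a tool call to move; the robot and the scene stay as the last step left them, time stands still between calls to the robot, and variables do not carry over. Pictures are saved under pics/ and viewed, about 12 in all and at most 16, crops included, and the job is handed in when it is done.

Besides the shell and the picture viewer there is one more tool, called after "Emit:" by a JSON object that holds its "fn" and its "kwargs", one argument or row to a line. send_rows: Moves the arm, as the interface text tells. Its arguments: {"type":"object","properties":{"targets":{"type":"string"},"force":{"type":"number"}},"required":["targets"]}

```bash
mkdir -p pics; python3 - <<'E'
from cell import *
import cv2,pickle,numpy as np
s=get_state();print(s)
d={}
for n in("scene","top","wrist"):
    c=capture(n);d[n]=c;cv2.imwrite(f"pics/{n}0.png",c["image"])
    print(n,{k:np.round(v,3).tolist() for k,v in c.items() if k!="image"})
pickle.dump(d,open("d.pkl","wb"))
E
```

```text
{'t': 0.0, 'qpos': array([ 7.28347248e+01,  6.67367496e+00,  8.26363485e+01, -1.72446312e-03,
        9.07557457e+01, -2.16574687e+00]), 'qvel': array([-0.02376447, -0.07560286,  0.03912066,  0.08267304, -0.10328696,
        0.04724467]), 'tau': array([-4.24308222e-03, -7.21294069e+01, -6.22592711e+01,  7.76597438e-02,
        2.41488498e-02, -1.26690979e-04]), 'tool_pos': array([0.17465356, 0.65179944, 0.21790394]), 'eef_rot': array([[-9.65927857e-01,  2.58811282e-01, -3.10020660e-04],
       [ 2.58811467e-01,  9.65927224e-01, -1.10564003e-03],
       [ 1.33052836e-05, -1.14820540e-03, -9.99999341e-01]]), 'wrist_force': array([ 0.9282632 ,  0.06495577, -0.25206299]), 'wrist_torque': array([-0.03317961,  0.01287609, -0.01947121]), 'finger_gap': 0.9986551852533683}
scene {'camera_matrix': [[372.894, 0.0, 258.967], [0.0, 372.894, 191.217], [0.0, 0.0, 1.0]], 'rvec': [2.098, 0.636, -0.305], 'tvec': [-0.459, -0.149, 1.099]}
top {'camera_matrix': [[379.824, 0.0, 251.789], [0.0, 379.824, 186.268], [0.0, 0.0, 1.0]], 'rvec': [2.179, -2.154, 0.136], 'tvec': [-0.015, 0.547, 0.749]}
wrist {'camera_matrix': [[297.319, 0.0, 252.594], [0.0, 297.319, 192.375], [0.0, 0.0, 1.0]], 'mount': [[0.0, -0.965, -0.261, 0.072], [1.0, 0.0, 0.001, -0.0], [-0.001, -0.261, 0.965, -0.165], [0.0, 0.0, 0.0, 1.0]]}
```

View pics/scene0.png

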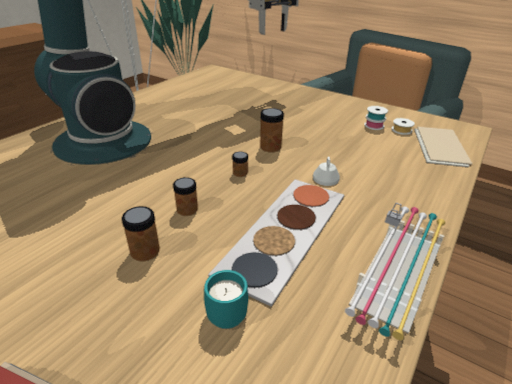

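View pics/top0.png

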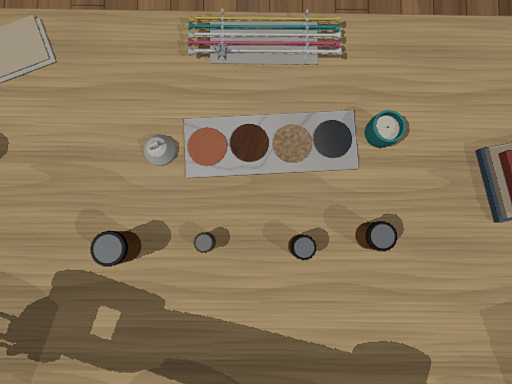

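The scene shows the jars on the robot's side of the board. In the top view the coasters run terracotta (208,146), walnut (249,143), cork (293,143), slate (333,139). The holder is at (385,129) beside slate and the weight at (160,150) beside terracotta. The lids are at (109,249) for 108, (381,236) for 90, (303,247) for 72 and (205,242) for 54.

```bash
cat > h.py <<'E'
import cv2,numpy as np,pickle
def cast(c,uv,z):
    R=cv2.Rodrigues(np.array(c["rvec"]))[0];t=np.ravel(c["tvec"]);C=-R.T@t
    d=R.T@np.linalg.solve(c["camera_matrix"],[uv[0],uv[1],1.]);return C+d*(z-C[2])/d[2]
def blob(mask,seed,r=45):
    m=np.zeros_like(mask);cv2.circle(m,seed,r,255,-1);m&=mask
    n,l,s,ce=cv2.connectedComponentsWithStats(m)
    k=1+np.argmax(s[1:,4]); cs,_=cv2.findContours((l==k).astype(np.uint8),cv2.RETR_EXTERNAL,cv2.CHAIN_APPROX_NONE)
    return cv2.convexHull(max(cs,key=cv2.contourArea)),s[k,4]
E
python3 - <<'E'
from h import *
c=pickle.load(open("d.pkl","rb"))["top"];im=c["image"];hsv=cv2.cvtColor(im,cv2.COLOR_BGR2HSV)
H,S,V=[x.astype(int) for x in cv2.split(hsv)]
for p in[(109,249),(109,233),(381,236),(381,223),(303,247),(303,236),(205,242),(205,233),(208,146),(249,143),(293,143),(333,139),(228,125)]:print(p,hsv[p[1],p[0]])
u8=lambda m:(m*255).astype(np.uint8)
lid=u8((S<60)&(V>60)&(V<150))
marble=u8(~((S<40)&(V>125)))
def rep(n,mask,seed,r,z):
    h,a=blob(mask,seed,r);P=np.array([cast(c,q[0],z)[:2] for q in h.astype(float)]).astype(np.float32)
    e=cv2.fitEllipse(P);print(n,np.round(e[0],4),np.round(e[1],4),a)
for n,s,r,z in[("108",(109,249),30,.108),("90",(381,236),25,.09),("72",(303,247),22,.072),("54",(205,242),20,.054)]:rep(n,lid,s,r,z)
for n,s in[("terra",(208,146)),("walnut",(249,143)),("cork",(293,143)),("slate",(333,139))]:rep(n,marble,s,23,.012)
print("holder",cast(c,(387,128),.07),"weight",cast(c,(158,152),.02))
R=cv2.Rodrigues(np.array(c["rvec"]))[0];print("cam",-R.T@np.ravel(c["tvec"]))
x=np.hstack([cv2.resize(im[100:270,80:250],None,fx=2.35,fy=3.5),cv2.resize(im[100:270,250:420],None,fx=2.35,fy=3.5)])
y=cv2.resize(np.vstack([im[100:270,80:420],cv2.cvtColor(np.hstack([lid[100:270,80:420]]),8) ,]),None,fx=1.75,fy=1.75,interpolation=0)
cv2.imwrite("pics/m1.png",y)
E
```

```text
(109, 249) [102  11 116]
(109, 233) [105  26  40]
(381, 236) [108  12 105]
(381, 223) [75 15 35]
(303, 247) [113  10 105]
(303, 236) [120   9  28]
(205, 242) [165   5 109]
(205, 233) [13 47 49]
(208, 146) [  9 137 147]
(249, 143) [  8 146  70]
(293, 143) [ 16  88 122]
(333, 139) [102  22  58]
(228, 125) [ 23   7 156]
108 [0.4216 0.2525] [0.0517 0.0523] 669
90 [ 0.4494 -0.2549] [0.0449 0.0452] 464
72 [ 0.4261 -0.1093] [0.0386 0.0389] 334
54 [0.4327 0.0851] [0.0327 0.0336] 238
terra [0.634  0.0875] [0.0835 0.0854] 1226
walnut [ 0.6434 -0.0017] [0.0837 0.0848] 1203
cork [ 0.6434 -0.0972] [0.0823 0.0953] 1246
slate [ 0.654  -0.1787] [0.0833 0.0891] 1217
holder [ 0.66275214 -0.27712754  0.07      ] weight [0.61811707 0.18902876 0.02      ]
cam [ 0.45678677 -0.00166225  0.80699537]
```

View pics/m1.png

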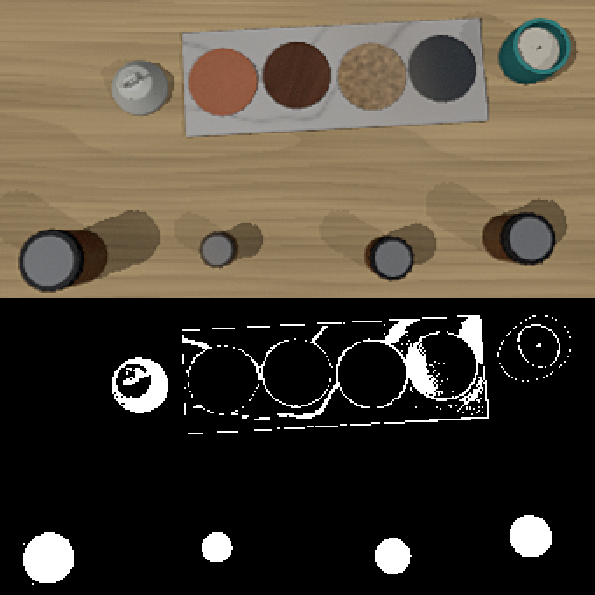

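The lid discs come out concentric and their sizes are proportionate. The masks for the cork and slate coasters pick up marble veins, so I'll tighten those and cross-check with the scene view.

```bash
python3 - <<'E'
from h import *
D=pickle.load(open("d.pkl","rb"))
u8=lambda m:(m*255).astype(np.uint8)
for v,seeds,r in(("top",[(208,146),(249,143),(293,143),(333,139)],26),("scene",[(311,196),(296,217),(274,240),(254,269)],26)):
    c=D[v];hsv=cv2.cvtColor(c["image"],cv2.COLOR_BGR2HSV);S=hsv[...,1];V=hsv[...,2]
    for n,s in zip(["terra","walnut","cork","slate"],seeds):
        m=u8(V<95) if n=="slate" else u8((S>60))
        m=cv2.morphologyEx(m,cv2.MORPH_OPEN,np.ones((5,5),np.uint8))
        h,a=blob(m,s,r);P=np.array([cast(c,q[0],.012)[:2] for q in h.astype(float)],np.float32)
        e=cv2.fitEllipse(P);print(v,n,np.round(e[0],4),np.round(e[1],4),a)
E
```

```text
top terra [0.6339 0.088 ] [0.083  0.0832] 1183
top walnut [ 0.6436 -0.002 ] [0.0814 0.0821] 1143
top cork [ 0.6432 -0.0937] [0.0813 0.083 ] 1151
top slate [ 0.6542 -0.1803] [0.0822 0.0831] 1154
scene terra [0.627  0.0853] [0.0978 0.2097] 1159
scene walnut [0.6385 0.0199] [0.0902 0.1386] 968
scene cork [ 0.6454 -0.0965] [0.0823 0.0847] 945
scene slate [ 0.6572 -0.1827] [0.0799 0.0843] 1080
```

Emit:
{"fn": "send_rows", "kwargs": {
  "targets": "0.33 -0.53 0.05 0 0 -0.25 1;0.33 -0.53 0.05 0 0 -0.25 1;0.33 -0.53 0.05 0 0 -0.25 1;0.33 -0.53 0.05 0 0 -0.25 1;0.33 -0.53 0.05 0 0 -0.25 1;0.33 -0.53 0.05 0 0 -0.25 1;0.33 -0.53 0.05 0 0 -0.25 1;0.33 -0.53 0.05 0 0 -0.25 1;0.33 -0.53 0 0 0 -0.25 1;0.32 -0.53 0 0 0 -0.25 1;0 0 0 0 0 0 1;0 0 0 0 0 0 1",
  "force": 15
}}

```text
t: 1.35
tool_pos: [0.4218, 0.2538, 0.2485]
eef_rot: [[0.001, 1.0, -0.0], [1.0, -0.001, 0.0], [0.0, -0.0, -1.0]]
wrist_force: [0.7, -0.1, -0.3]
finger_gap: 0.998
```

```bash
cat >> h.py <<'E'
def wcast(c,s,uv,z):
    K=c["camera_matrix"];q=(np.array(uv)-[K[0,2],K[1,2]])/K[0,0];th=np.hypot(*q)
    d=np.append(q/max(th,1e-9)*np.sin(th),np.cos(th));M=np.array(c["mount"]);R=s["eef_rot"]
    d=R@M[:3,:3]@d;C=R@M[:3,3]+s["tool_pos"];return C+d*(z-C[2])/d[2]
def wproj(c,s,P):
    M=np.array(c["mount"]);R=s["eef_rot"];p=M[:3,:3].T@(R.T@(np.array(P)-s["tool_pos"])-M[:3,3])
    th=np.arctan2(np.hypot(p[0],p[1]),p[2]);K=c["camera_matrix"];return np.array([K[0,2],K[1,2]])+K[0,0]*th*p[:2]/np.hypot(p[0],p[1])
E
python3 - <<'E'
from h import *
from cell import *
s=get_state();c=capture("wrist");cv2.imwrite("pics/w1.png",c["image"])
g=wproj(c,s,[.4216,.2525,.108]);print(g)
hsv=cv2.cvtColor(c["image"],cv2.COLOR_BGR2HSV);S=hsv[...,1];V=hsv[...,2];print(hsv[int(g[1]),int(g[0])])
m=((S<60)&(V>60)&(V<150)).astype(np.uint8)*255
h,a=blob(m,tuple(int(x) for x in g),60)
P=np.array([wcast(c,s,q[0],.108)[:2] for q in h.astype(float)],np.float32);print(cv2.fitEllipse(P),a)
E
```

```text
[252.24654321 183.85911254]
[113   9 108]
((0.4217112362384796, 0.2530399262905121), (0.05278081074357033, 0.05356426164507866), 65.36166381835938) 1940
```

View pics/w1.png

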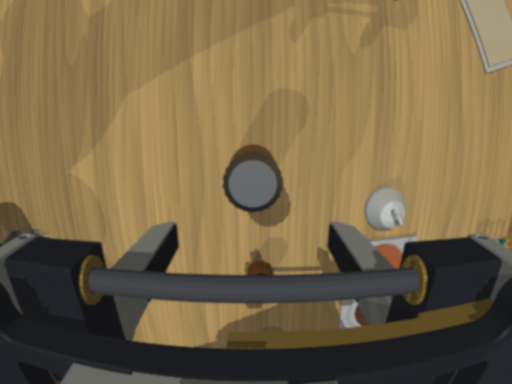

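The wrist view shows the 108 lid at (252,184), which agrees with the top view to under 1 mm. I'll descend and grip.

Emit:
{"fn": "send_rows", "kwargs": {
  "targets": "0 -0.01 -0.45 0 0 0 1;0 0 -0.45 0 0 0 1;0 0 -0.45 0 0 0 1;0 0 -0.45 0 0 0 1;0 0 -0.45 0 0 0 1;0 0 -0.3 0 0 0 1;0 0 -0.15 0 0 0 1;0 0 -0.04 0 0 0 1;0 0 0 0 0 0 -0.5;0 0 0 0 0 0 -1;0 0 0 0 0 0 -1;0 0 0 0 0 0 -1",
  "force": 20
}}

```text
t: 2.6
tool_pos: [0.4218, 0.2539, 0.0439]
eef_rot: [[-0.0, 1.0, 0.001], [1.0, 0.0, 0.001], [0.001, 0.001, -1.0]]
wrist_force: [0.5, 0.3, -0.4]
finger_gap: 0.707
```

Emit:
{"fn": "send_rows", "kwargs": {
  "targets": "0 0 0 0 0 0 -1;0 0 0 0 0 0 -1;0 0 0 0 0 0 -1;0 0 0.1 0 0 0 -1;0 0 0.2 0 0 0 -1;0 0 0.4 0 0 0 -1;0 0 0.5 0 0 0 -1;0 0 0.5 0 0 0 -1;0 0 0.5 0 0 0 -1;0 0 0.3 0 0 0 -1;0 0 0 0 0 0 -1"
}}

```text
t: 3.7
tool_pos: [0.4222, 0.2541, 0.2349]
eef_rot: [[0.0, 1.0, 0.005], [1.0, -0.0, 0.003], [0.003, 0.005, -1.0]]
wrist_force: [0.7, 0.0, -3.6]
finger_gap: 0.688
```

Emit:
{"fn": "send_rows", "kwargs": {
  "targets": "0.12 -0.25 0 0 0 0 -1;0.27 -0.5 0 0 0 0 -1;0.27 -0.5 0 0 0 0 -1;0.27 -0.5 0 0 0 0 -1;0.27 -0.5 0 0 0 0 -1;0.27 -0.5 0 0 0 0 -1;0.27 -0.5 0 0 0 0 -1;0.27 -0.5 0 0 0 0 -1;0.27 -0.5 0 0 0 0 -1;0.27 -0.5 0 0 0 0 -1;0.27 -0.5 0 0 0 0 -1;0.27 -0.5 0 0 0 0 -1"
}}

```text
t: 4.9
tool_pos: [0.6533, -0.1791, 0.229]
eef_rot: [[0.0, 1.0, -0.002], [1.0, -0.0, 0.001], [0.001, -0.002, -1.0]]
wrist_force: [0.7, 0.2, -2.4]
finger_gap: 0.684
```

Emit:
{"fn": "send_rows", "kwargs": {
  "targets": "0 -0.037 0 0 0 0 -1;0 0 0 0 0 0 -1;0 0 0 0 0 0 -1"
}}

```text
t: 5.2
tool_pos: [0.6527, -0.1795, 0.2299]
eef_rot: [[-0.0, 1.0, -0.001], [1.0, 0.0, 0.001], [0.001, -0.001, -1.0]]
wrist_force: [0.0, 0.3, -2.0]
finger_gap: 0.683
```

```bash
cat > chk.py <<'E'
from h import *
from cell import *
import sys
def look(n,name,crop=None):
    s=get_state();c=capture(n);cv2.imwrite(f"pics/{name}.png",c["image"]);return s,c
if __name__=="__main__":
    s,c=look("wrist",sys.argv[1]);print(np.round(s["tool_pos"],4),np.round(s["eef_rot"],3).tolist())
    for P in([.6542,-.1803,.012],[.6434,-.0937,.012]):print(P,wproj(c,s,P))
E
python3 chk.py w2
```

```text
[ 0.6527 -0.1795  0.2299] [[-0.0, 1.0, -0.001], [1.0, 0.0, 0.001], [0.001, -0.001, -1.0]]
[0.6542, -0.1803, 0.012] [253.75658056 169.81437469]
[0.6434, -0.0937, 0.012] [245.34189719 103.29447547]
```

View pics/w2.png

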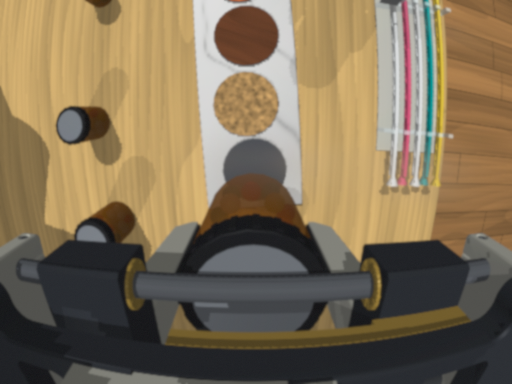

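Coasters in the wrist view match my projections: cork is at (246,103) and slate at about (254,170). I'll lower the jar, slowly at the end.

Emit:
{"fn": "send_rows", "kwargs": {
  "targets": "0.024 0 -0.3 0 0 0 -1;0 0 -0.5 0 0 0 -1;0 0 -0.5 0 0 0 -1;0 0 -0.4 0 0 0 -1;0 0 -0.3 0 0 0 -1;0 0 -0.15 0 0 0 -1;0 0 -0.07 0 0 0 -1;0 0 0 0 0 0 -1;0 0 0 0 0 0 -1"
}}

```text
t: 6.15
tool_pos: [0.6556, -0.1802, 0.0656]
eef_rot: [[-0.0, 1.0, 0.002], [1.0, 0.0, -0.001], [-0.001, 0.002, -1.0]]
wrist_force: [0.6, -0.6, -2.8]
finger_gap: 0.684
```

Emit:
{"fn": "send_rows", "kwargs": {
  "targets": "0 0 -0.05 0 0 0 -1;0 0 -0.03 0 0 0 -1;0 0 -0.02 0 0 0 -1;0 0 0 0 0 0 -1"
}}

```text
t: 6.55
tool_pos: [0.6549, -0.1803, 0.0564]
eef_rot: [[-0.0, 1.0, -0.0], [1.0, 0.0, 0.0], [0.0, -0.0, -1.0]]
wrist_force: [-0.3, -0.3, -1.5]
finger_gap: 0.684
```

Emit:
{"fn": "send_rows", "kwargs": {
  "targets": "0 0 -0.02 0 0 0 -1;0 0 0 0 0 0 -1"
}}

```text
t: 6.75
tool_pos: [0.6551, -0.1804, 0.0558]
eef_rot: [[-0.0, 1.0, 0.0], [1.0, 0.0, -0.0], [-0.0, 0.0, -1.0]]
wrist_force: [-4.2, 0.9, 3.7]
finger_gap: 0.687
```

Emit:
{"fn": "send_rows", "kwargs": {
  "targets": "0 0 0 0 0 0 0.6;0 0 0 0 0 0 1;0 0 0 0 0 0 1;0 0 0 0 0 0 1;0 0 0.2 0 0 0 1;0 0 0.5 0 0 0 1;0 0 0.6 0 0 0 1;0 0 0.6 0 0 0 1;0 0 0.5 0 0 0 1"
}}

```text
t: 7.65
tool_pos: [0.655, -0.1802, 0.2394]
eef_rot: [[-0.0, 1.0, 0.002], [1.0, 0.0, -0.001], [-0.001, 0.002, -1.0]]
wrist_force: [0.8, 0.3, -0.6]
finger_gap: 1.0
```

Emit:
{"fn": "send_rows", "kwargs": {
  "targets": "-0.4 -0.14 0 0 0 0 1;-0.5 -0.18 0 0 0 0 1;-0.5 -0.18 0 0 0 0 1;-0.5 -0.18 0 0 0 0 1;-0.5 -0.18 0 0 0 0 1;-0.34 -0.13 0 0 0 0 1;0 0 0 0 0 0 1;0 0 0 0 0 0 1"
}}

```text
t: 8.45
tool_pos: [0.4494, -0.2547, 0.2365]
eef_rot: [[0.001, 1.0, 0.002], [1.0, -0.001, -0.001], [-0.001, 0.002, -1.0]]
wrist_force: [-0.2, 0.0, 0.8]
finger_gap: 1.003
```

```bash
cat > lid.py <<'E'
from h import *
from cell import *
import sys
x,y,z=map(float,sys.argv[1:4])
s=get_state();c=capture("wrist")
g=wproj(c,s,[x,y,z]);hsv=cv2.cvtColor(c["image"],cv2.COLOR_BGR2HSV);S=hsv[...,1];V=hsv[...,2]
m=((S<60)&(V>60)&(V<150)).astype(np.uint8)*255
h,a=blob(m,tuple(int(v) for v in g),45)
P=np.array([wcast(c,s,q[0],z)[:2] for q in h.astype(float)],np.float32);e=cv2.fitEllipse(P)
print("lid",np.round(e[0],4),np.round(e[1],4),a,"tcp",np.round(s["tool_pos"],4),"d/0.075",np.round((np.array(e[0])-s["tool_pos"][:2])/.075,3))
E
python3 lid.py .4494 -.2549 .09
```

```text
lid [ 0.4492 -0.2545] [0.0466 0.0478] 1484 tcp [ 0.4494 -0.2547  0.2365] d/0.075 [-0.003  0.002]
```

Emit:
{"fn": "send_rows", "kwargs": {
  "targets": "0 0 -0.45 0 0 0 1;0 0 -0.45 0 0 0 1;0 0 -0.45 0 0 0 1;0 0 -0.45 0 0 0 1;0 0 -0.45 0 0 0 1;0 0 -0.3 0 0 0 1;0 0 -0.15 0 0 0 1;0 0 -0.04 0 0 0 1;0 0 0 0 0 0 -0.5;0 0 0 0 0 0 -1;0 0 0 0 0 0 -1;0 0 0 0 0 0 -1"
}}

```text
t: 9.7
tool_pos: [0.4498, -0.2547, 0.0304]
eef_rot: [[0.0, 1.0, 0.001], [1.0, -0.0, -0.001], [-0.001, 0.001, -1.0]]
wrist_force: [-0.1, 0.7, 0.7]
finger_gap: 0.704
```

Emit:
{"fn": "send_rows", "kwargs": {
  "targets": "0 0 0 0 0 0 -1;0 0 0 0 0 0 -1;0 0 0 0 0 0 -1"
}}

```text
t: 10.0
tool_pos: [0.4496, -0.2546, 0.03]
eef_rot: [[0.0, 1.0, 0.0], [1.0, -0.0, -0.0], [-0.0, 0.0, -1.0]]
wrist_force: [-1.2, 0.1, 5.9]
finger_gap: 0.602
```

Emit:
{"fn": "send_rows", "kwargs": {
  "targets": "0 0 0.1 0 0 0 -1;0 0 0.2 0 0 0 -1;0 0 0.4 0 0 0 -1;0 0 0.5 0 0 0 -1;0 0 0.5 0 0 0 -1;0 0 0.5 0 0 0 -1;0 0 0.5 0 0 0 -1;0 0 0 0 0 0 -1"
}}

```text
t: 10.8
tool_pos: [0.4505, -0.2552, 0.2388]
eef_rot: [[0.0, 1.0, 0.007], [1.0, -0.0, -0.004], [-0.004, 0.007, -1.0]]
wrist_force: [-0.3, -0.3, -1.9]
finger_gap: 0.601
```

Emit:
{"fn": "send_rows", "kwargs": {
  "targets": "0.2 0.165 0 0 0 0 -1;0.4 0.33 0 0 0 0 -1;0.4 0.33 0 0 0 0 -1;0.4 0.33 0 0 0 0 -1;0.4 0.33 0 0 0 0 -1;0.4 0.33 0 0 0 0 -1;0.387 0.322 0 0 0 0 -1;0 0 0 0 0 0 -1;0 0 0 0 0 0 -1"
}}

```text
t: 11.7
tool_pos: [0.6435, -0.0937, 0.2317]
eef_rot: [[-0.001, 1.0, -0.001], [1.0, 0.001, 0.0], [0.0, -0.001, -1.0]]
wrist_force: [0.6, 0.3, -0.9]
finger_gap: 0.602
```

Emit:
{"fn": "send_rows", "kwargs": {
  "targets": "0.005 -0.008 -0.3 0 0 0 -1;0 0 -0.5 0 0 0 -1;0 0 -0.5 0 0 0 -1;0 0 -0.5 0 0 0 -1;0 0 -0.35 0 0 0 -1;0 0 -0.18 0 0 0 -1;0 0 -0.08 0 0 0 -1;0 0 0 0 0 0 -1;0 0 0 0 0 0 -1"
}}

```text
t: 12.6
tool_pos: [0.6445, -0.0952, 0.0531]
eef_rot: [[0.0, 1.0, 0.002], [1.0, -0.0, -0.0], [-0.0, 0.002, -1.0]]
wrist_force: [-0.2, -0.4, -1.1]
finger_gap: 0.598
```

Emit:
{"fn": "send_rows", "kwargs": {
  "targets": "0 0 -0.05 0 0 0 -1;0 0 -0.03 0 0 0 -1;0 0 0 0 0 0 -1"
}}

```text
t: 12.9
tool_pos: [0.6439, -0.0948, 0.0453]
eef_rot: [[-0.0, 1.0, -0.0], [1.0, 0.0, 0.0], [0.0, -0.0, -1.0]]
wrist_force: [0.1, 0.1, -1.5]
finger_gap: 0.602
```

Emit:
{"fn": "send_rows", "kwargs": {
  "targets": "0 0 -0.03 0 0 0 -1;0 0 -0.015 0 0 0 -1;0 0 0 0 0 0 -1"
}}

```text
t: 13.2
tool_pos: [0.644, -0.0948, 0.0421]
eef_rot: [[-0.0, 1.0, 0.0], [1.0, 0.0, -0.0], [-0.0, 0.0, -1.0]]
wrist_force: [-0.3, 0.1, 0.2]
finger_gap: 0.599
```

Emit:
{"fn": "send_rows", "kwargs": {
  "targets": "0 0 -0.005 0 0 0 -0.1;0 0 0 0 0 0 0.5;0 0 0 0 0 0 1;0 0 0 0 0 0 1;0 0 0 0 0 0 1;0 0 0.2 0 0 0 1;0 0 0.5 0 0 0 1;0 0 0.6 0 0 0 1;0 0 0.6 0 0 0 1;0 0 0.6 0 0 0 1"
}}

```text
t: 14.2
tool_pos: [0.6435, -0.0947, 0.2324]
eef_rot: [[-0.0, 1.0, 0.001], [1.0, 0.0, -0.0], [-0.0, 0.001, -1.0]]
wrist_force: [1.6, 0.3, -0.3]
finger_gap: 1.0
```

Emit:
{"fn": "send_rows", "kwargs": {
  "targets": "-0.3 -0.02 0 0 0 0 1;-0.5 -0.03 0 0 0 0 1;-0.5 -0.03 0 0 0 0 1;-0.5 -0.03 0 0 0 0 1;-0.5 -0.03 0 0 0 0 1;-0.4 -0.03 0 0 0 0 1;-0.2 -0.02 0 0 0 0 1;0 0 0 0 0 0 1;0 0 0 0 0 0 1"
}}

```text
t: 15.1
tool_pos: [0.4267, -0.1091, 0.2302]
eef_rot: [[0.0, 1.0, 0.002], [1.0, -0.0, -0.0], [-0.0, 0.002, -1.0]]
wrist_force: [-0.2, -0.8, 0.2]
finger_gap: 0.999
```

```bash
python3 lid.py .4261 -.1093 .072
```

```text
lid [ 0.4258 -0.1092] [0.0406 0.0413] 1046 tcp [ 0.4267 -0.1091  0.2302] d/0.075 [-0.012 -0.001]
```

Emit:
{"fn": "send_rows", "kwargs": {
  "targets": "-0.01 0 -0.45 0 0 0 1;0 0 -0.45 0 0 0 1;0 0 -0.45 0 0 0 1;0 0 -0.45 0 0 0 1;0 0 -0.45 0 0 0 1;0 0 -0.3 0 0 0 1;0 0 -0.15 0 0 0 1;0 0 -0.04 0 0 0 1;0 0 0 0 0 0 -0.5;0 0 0 0 0 0 -1;0 0 0 0 0 0 -1;0 0 0 0 0 0 -1"
}}

```text
t: 16.35
tool_pos: [0.426, -0.1092, 0.0244]
eef_rot: [[0.0, 1.0, 0.001], [1.0, -0.0, -0.0], [-0.0, 0.001, -1.0]]
wrist_force: [0.0, -0.1, -0.3]
finger_gap: 0.706
```

Emit:
{"fn": "send_rows", "kwargs": {
  "targets": "0 0 0 0 0 0 -1;0 0 0 0 0 0 -1;0 0 0 0 0 0 -1;0 0 0 0 0 0 -1"
}}

```text
t: 16.75
tool_pos: [0.4257, -0.1091, 0.0238]
eef_rot: [[-0.0, 1.0, 0.0], [1.0, 0.0, -0.0], [-0.0, 0.0, -1.0]]
wrist_force: [0.1, 0.8, 3.1]
finger_gap: 0.514
```

Emit:
{"fn": "send_rows", "kwargs": {
  "targets": "0 0 0.1 0 0 0 -1;0 0 0.2 0 0 0 -1;0 0 0.4 0 0 0 -1;0 0 0.5 0 0 0 -1;0 0 0.5 0 0 0 -1;0 0 0.5 0 0 0 -1;0 0 0.5 0 0 0 -1;0 0 0 0 0 0 -1"
}}

```text
t: 17.55
tool_pos: [0.4267, -0.1094, 0.2326]
eef_rot: [[-0.0, 1.0, 0.007], [1.0, 0.0, -0.002], [-0.002, 0.007, -1.0]]
wrist_force: [-0.8, 0.1, -1.3]
finger_gap: 0.511
```

Emit:
{"fn": "send_rows", "kwargs": {
  "targets": "0.25 0.12 0 0 0 0 -1;0.45 0.22 0 0 0 0 -1;0.45 0.22 0 0 0 0 -1;0.45 0.22 0 0 0 0 -1;0.45 0.22 0 0 0 0 -1;0.45 0.22 0 0 0 0 -1;0.4 0.21 0 0 0 0 -1;0 0 0 0 0 0 -1;0 0 0 0 0 0 -1"
}}

```text
t: 18.45
tool_pos: [0.6431, -0.0016, 0.2257]
eef_rot: [[-0.001, 1.0, -0.001], [1.0, 0.001, -0.0], [-0.0, -0.001, -1.0]]
wrist_force: [-1.0, 0.1, -1.4]
finger_gap: 0.518
```

Emit:
{"fn": "send_rows", "kwargs": {
  "targets": "0 0 -0.3 0 0 0 -1;0 0 -0.5 0 0 0 -1;0 0 -0.5 0 0 0 -1;0 0 -0.5 0 0 0 -1;0 0 -0.3 0 0 0 -1;0 0 -0.15 0 0 0 -1;0 0 -0.08 0 0 0 -1;0 0 0 0 0 0 -1;0 0 0 0 0 0 -1"
}}

```text
t: 19.35
tool_pos: [0.6437, -0.002, 0.053]
eef_rot: [[0.0, 1.0, 0.002], [1.0, -0.0, -0.0], [-0.0, 0.002, -1.0]]
wrist_force: [0.4, 0.1, 0.2]
finger_gap: 0.513
```

Final TCP height is 0.0238 + 0.012, about 0.036.

Emit:
{"fn": "send_rows", "kwargs": {
  "targets": "0 0 -0.1 0 0 0 -1;0 0 -0.06 0 0 0 -1;0 0 -0.03 0 0 0 -1;0 0 0 0 0 0 -1"
}}

```text
t: 19.75
tool_pos: [0.6429, -0.0018, 0.0366]
eef_rot: [[-0.0, 1.0, -0.001], [1.0, 0.0, 0.0], [0.0, -0.001, -1.0]]
wrist_force: [0.3, -0.6, -0.9]
finger_gap: 0.515
```

Emit:
{"fn": "send_rows", "kwargs": {
  "targets": "0 0 -0.015 0 0 0 -1;0 0 0 0 0 0 -1"
}}

```text
t: 19.95
tool_pos: [0.6432, -0.0018, 0.036]
eef_rot: [[-0.0, 1.0, 0.0], [1.0, 0.0, 0.0], [0.0, 0.0, -1.0]]
wrist_force: [0.8, 0.1, -1.9]
finger_gap: 0.514
```

Emit:
{"fn": "send_rows", "kwargs": {
  "targets": "0 0 -0.01 0 0 0 -1;0 0 0 0 0 0 -1;0 0 0 0 0 0 0.2;0 0 0 0 0 0 1;0 0 0 0 0 0 1;0 0 0 0 0 0 1;0 0 0 0 0 0 1;0 0 0.2 0 0 0 1;0 0 0.5 0 0 0 1;0 0 0.6 0 0 0 1;0 0 0.6 0 0 0 1;0 0 0.6 0 0 0 1"
}}

```text
t: 21.15
tool_pos: [0.6428, -0.0018, 0.226]
eef_rot: [[-0.0, 1.0, 0.001], [1.0, 0.0, -0.0], [-0.0, 0.001, -1.0]]
wrist_force: [0.1, -0.7, -0.1]
finger_gap: 1.003
```

Emit:
{"fn": "send_rows", "kwargs": {
  "targets": "-0.25 0.1 0 0 0 0 1;-0.45 0.19 0 0 0 0 1;-0.45 0.19 0 0 0 0 1;-0.45 0.19 0 0 0 0 1;-0.45 0.19 0 0 0 0 1;-0.45 0.19 0 0 0 0 1;-0.307 0.109 0 0 0 0 1;0 0 0 0 0 0 1;0 0 0 0 0 0 1"
}}

```text
t: 22.05
tool_pos: [0.4327, 0.0852, 0.224]
eef_rot: [[-0.001, 1.0, 0.002], [1.0, 0.001, 0.0], [0.0, 0.002, -1.0]]
wrist_force: [0.3, -0.2, -0.5]
finger_gap: 0.996
```

```bash
python3 lid.py .4327 .0851 .054
```

```text
lid [0.4325 0.085 ] [0.0342 0.0343] 686 tcp [0.4327 0.0852 0.224 ] d/0.075 [-0.002 -0.002]
```

Emit:
{"fn": "send_rows", "kwargs": {
  "targets": "0 0 -0.45 0 0 0 1;0 0 -0.45 0 0 0 1;0 0 -0.45 0 0 0 1;0 0 -0.45 0 0 0 1;0 0 -0.45 0 0 0 1;0 0 -0.32 0 0 0 1;0 0 -0.16 0 0 0 1;0 0 -0.05 0 0 0 1;0 0 0 0 0 0 -0.5;0 0 0 0 0 0 -1;0 0 0 0 0 0 -1;0 0 0 0 0 0 -1"
}}

```text
t: 23.3
tool_pos: [0.4331, 0.0851, 0.015]
eef_rot: [[-0.0, 1.0, 0.001], [1.0, 0.0, 0.0], [0.0, 0.001, -1.0]]
wrist_force: [-0.9, 0.6, -0.1]
finger_gap: 0.705
```

Emit:
{"fn": "send_rows", "kwargs": {
  "targets": "0 0 0 0 0 0 -1;0 0 0 0 0 0 -1;0 0 0 0 0 0 -1;0 0 0 0 0 0 -1;0 0 0 0 0 0 -1"
}}

```text
t: 23.8
tool_pos: [0.4327, 0.0851, 0.0143]
eef_rot: [[-0.0, 1.0, 0.0], [1.0, 0.0, 0.0], [0.0, 0.0, -1.0]]
wrist_force: [-0.7, 0.6, 1.1]
finger_gap: 0.428
```

Emit:
{"fn": "send_rows", "kwargs": {
  "targets": "0 0 0.1 0 0 0 -1;0 0 0.2 0 0 0 -1;0 0 0.4 0 0 0 -1;0 0 0.5 0 0 0 -1;0 0 0.5 0 0 0 -1;0 0 0.5 0 0 0 -1;0 0 0.5 0 0 0 -1;0 0 0 0 0 0 -1"
}}

```text
t: 24.6
tool_pos: [0.4339, 0.0852, 0.2223]
eef_rot: [[0.0, 1.0, 0.007], [1.0, -0.0, 0.001], [0.001, 0.007, -1.0]]
wrist_force: [0.4, 0.1, -0.4]
finger_gap: 0.426
```

Emit:
{"fn": "send_rows", "kwargs": {
  "targets": "0.25 0.039 0 0 0 0 -1;0.42 0 0 0 0 0 -1;0.42 0 0 0 0 0 -1;0.42 0 0 0 0 0 -1;0.42 0 0 0 0 0 -1;0.42 0 0 0 0 0 -1;0.334 0 0 0 0 0 -1;0 0 0 0 0 0 -1;0 0 0 0 0 0 -1"
}}

```text
t: 25.5
tool_pos: [0.6336, 0.0879, 0.2158]
eef_rot: [[0.0, 1.0, -0.002], [1.0, -0.0, -0.0], [-0.0, -0.002, -1.0]]
wrist_force: [0.2, -0.1, -1.0]
finger_gap: 0.427
```

Emit:
{"fn": "send_rows", "kwargs": {
  "targets": "0 0 -0.3 0 0 0 -1;0 0 -0.5 0 0 0 -1;0 0 -0.5 0 0 0 -1;0 0 -0.5 0 0 0 -1;0 0 -0.3 0 0 0 -1;0 0 -0.15 0 0 0 -1;0 0 -0.08 0 0 0 -1;0 0 0 0 0 0 -1;0 0 0 0 0 0 -1"
}}

```text
t: 26.4
tool_pos: [0.6345, 0.0881, 0.0435]
eef_rot: [[-0.0, 1.0, 0.002], [1.0, 0.0, 0.0], [0.0, 0.002, -1.0]]
wrist_force: [0.5, -0.1, -1.0]
finger_gap: 0.428
```

Emit:
{"fn": "send_rows", "kwargs": {
  "targets": "0 0 -0.1 0 0 0 -1;0 0 -0.06 0 0 0 -1;0 0 -0.03 0 0 0 -1;0 0 -0.015 0 0 0 -1;0 0 0 0 0 0 -1"
}}

```text
t: 26.9
tool_pos: [0.6339, 0.088, 0.0266]
eef_rot: [[0.0, 1.0, -0.0], [1.0, -0.0, -0.0], [-0.0, -0.0, -1.0]]
wrist_force: [0.3, -0.6, -0.7]
finger_gap: 0.425
```

Emit:
{"fn": "send_rows", "kwargs": {
  "targets": "0 0 -0.015 0 0 0 -1;0 0 0 0 0 0 -1"
}}

```text
t: 27.1
tool_pos: [0.6341, 0.088, 0.0263]
eef_rot: [[-0.0, 1.0, 0.0], [1.0, 0.0, 0.0], [0.0, 0.0, -1.0]]
wrist_force: [-3.4, 0.1, 7.1]
finger_gap: 0.426
```

Contact. I'll release, rise and back away for a final look.

Emit:
{"fn": "send_rows", "kwargs": {
  "targets": "0 0 0 0 0 0 0.2;0 0 0 0 0 0 1;0 0 0 0 0 0 1;0 0 0 0 0 0 1;0 0 0 0 0 0 1;0 0 0.2 0 0 0 1;0 0 0.5 0 0 0 1;0 0 0.6 0 0 0 1;0 0 0.6 0 0 0 1;0 0 0.6 0 0 0 1;0 0 0 0 0 0 1"
}}

```text
t: 28.2
tool_pos: [0.6356, 0.0882, 0.2217]
eef_rot: [[0.0, 1.0, 0.01], [1.0, -0.0, 0.001], [0.001, 0.01, -1.0]]
wrist_force: [-0.2, 0.1, 1.0]
finger_gap: 1.0
```

Emit:
{"fn": "send_rows", "kwargs": {
  "targets": "-0.3 0.4 0 0 0 0 1;-0.3 0.5 0 0 0 0 1;-0.3 0.5 0 0 0 0 1;-0.3 0.5 0 0 0 0 1;-0.3 0.5 0 0 0 0 1;-0.3 0.5 0 0 0 0 1;-0.3 0.5 0 0 0 0 1;-0.2 0.5 0 0 0 0 1;-0.2 0.4 0 0 0 0 1;0 0 0 0 0 0 1;0 0 0 0 0 0 1"
}}

```text
t: 29.3
tool_pos: [0.4461, 0.4108, 0.2134]
eef_rot: [[-0.001, 1.0, 0.0], [1.0, 0.001, -0.0], [-0.0, 0.0, -1.0]]
wrist_force: [0.6, -0.4, -0.8]
finger_gap: 1.002
```

```bash
python3 - <<'E'
from h import *
from cell import *
c=capture("top");s=capture("scene")["image"];im=c["image"];hsv=cv2.cvtColor(im,cv2.COLOR_BGR2HSV);S=hsv[...,1];V=hsv[...,2]
cv2.imwrite("pics/end.png",cv2.resize(np.vstack([im[80:260,80:440],cv2.resize(s,(360,270))]),None,fx=1.3,fy=1.3))
m=((S<60)&(V>60)&(V<150)).astype(np.uint8)*255
R=cv2.Rodrigues(np.array(c["rvec"]))[0];t=np.ravel(c["tvec"])
for n,x,y,z in[(108,.6545,-.1805,.12),(90,.6435,-.094,.102),(72,.6435,-.002,.084),(54,.634,.088,.066)]:
    p=c["camera_matrix"]@(R@[x,y,z]+t);g=tuple(int(v) for v in np.round(p[:2]/p[2]))
    h,a=blob(m,g,int(.012*n**.0*0+14+(n-54)*.13));P=np.array([cast(c,q[0],z)[:2] for q in h.astype(float)],np.float32);e=cv2.fitEllipse(P)
    print(n,g,np.round(e[0],4),np.round(e[1],4),"off coaster mm",np.round((np.array(e[0])-[x,y])*1000,1))
d=pickle.load(open("d.pkl","rb"))["top"]["image"]
for n,(u,v) in dict(holder=(387,128),weight=(160,150)).items():
    a=d[v-20:v+20,u-20:u+20];r=cv2.matchTemplate(im[v-28:v+28,u-28:u+28],a,cv2.TM_CCOEFF_NORMED);print(n,cv2.minMaxLoc(r)[1::2],"expect (8,8)")
E
```

```text
108 (345, 124) [ 0.6555 -0.1817] [0.0513 0.0514] off coaster mm [ 1.  -1.2]
90 (297, 132) [ 0.6466 -0.0942] [0.0627 0.0671] off coaster mm [ 3.1 -0.2]
72 (249, 134) [ 0.6436 -0.0019] [0.0384 0.0389] off coaster mm [0.1 0.1]
54 (204, 140) [0.6343 0.0878] [0.0321 0.0325] off coaster mm [ 0.3 -0.2]
holder (0.9883240461349487, (8, 8)) expect (8,8)
weight (0.8109760284423828, (8, 8)) expect (8,8)
```

View pics/end.png

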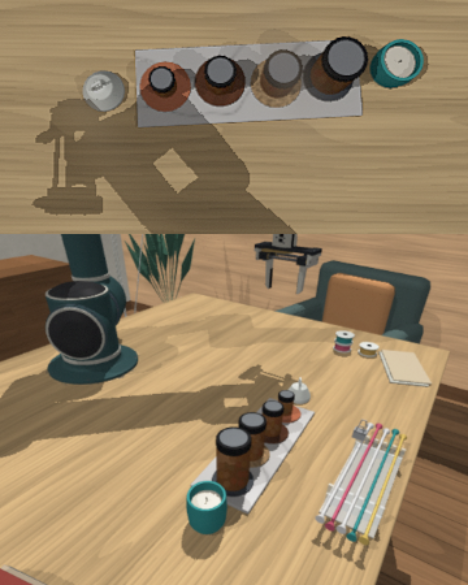

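The picture shows all four jars upright on their coasters, tallest beside the holder and shortest beside the weight. The arm is clear of everything.

```bash
python3 -c "from cell import *;print(sign_off())"
```

```text
the job is handed in; nothing more can be done
None
```

The four jars stand upright in order of height, one on each coaster. jar_108 is on slate beside the turquoise holder, then jar_90 on cork, jar_72 on walnut, and jar_54 on terracotta beside the white weight. Each was lowered slowly until it was at coaster height and then released. The arm ended clear and open, and the job was handed in at about 29 s of robot time.

**Centring:** the final top view puts jar_108, jar_72 and jar_54 within about 2 mm of their coaster centres.

**jar_90:** the same check read 3 mm off, but it is unreliable because the lid mask ran into shaded marble and came out too large. The tool released it within about 1 mm of the measured centre of the cork coaster, and it looks centred in the picture.

**Holder and weight:** neither had moved, to the pixel. The match on the weight was weaker (0.81), probably because the arm's shadow falls near it.

**Coaster positions:** the scene-camera measurements of the terracotta and walnut coasters came out badly oversized, so I used only the top view for those two. On cork and slate the two cameras agreed to about 4 mm.

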